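# Roll-test two rotor shafts and sort out the bent ones

## Robot

A 6-joint arm with a two-finger parallel gripper is mounted at the origin on the work surface. World frame = base frame: x ahead of the robot, y to its left, z up, the work surface at z = 0. Lengths are in mm, angles in degrees, forces in N, time in s.
With the tool pointing down it reaches from about 300 to 850 mm from the base axis. Payload 4.2 kg.
Tool frame: the origin (TCP) lies midway between the tips of the shut fingers; the grasp point (between the pads) lies 19 mm behind it; z points along the fingers, y is the line along which they close (so a half turn about z gives the same grasp; the last joint's range is limited). The gripper opens to 91 mm and grips with 3 to 60 N. Pads are 32 mm wide; open, the fingers measure 118 mm over their backs; the gripper's body (76 mm by 178 mm) begins 60 mm behind the grasp point.
Start: joints at [-72.193, 18.312, 89.639, -0, 72.044, -1.146], TCP at [186.763, -543.841, 213.976] pointing down, gripper open.
Joint ranges: [-177.97, 177.97], [-48.28, 115.42], [12.27, 149.76], [-77.06, 257.06], [2.81, 150.46], [-146.56, 146.56]. Speed limits (degrees/s): [147.25, 147.25, 180, 180, 180, 180].

## Interface

Orientations are given as [roll, pitch, yaw] about the fixed x, y, z axes, in that order (R = Rz(yaw) Ry(pitch) Rx(roll)).
In Python, from workcell import env gives the robot as it stands.
- The arm moves only by the shell command python3 -m jog 'ROWS' [FORCE]. ROWS is a JSON object of lists of equal length, an entry for each row: "jaw": the finger opening in mm, from 0 to 91.2; "slide": the shift along the tool's x, y, z in units of 30 mm (1.0 is 30 mm), a list of three; "spin": the turn about the tool's z in units of 8 degrees (1.0 is 8 degrees). In form: {"jaw": [jaw, ...], "slide": [[dx, dy, dz], ...], "spin": [spin, ...]}. A call has 1 to 10 rows; each row shifts and turns the commanded pose from where the row before left it, along the tool's axes as they then stand; what a row does not reach is not made up. A row lasts 1/10 s, in which the tool goes at most 50 mm and 8.59 degrees, less where a joint would pass 70% of its speed; a pose out of reach is approached as far as the arm can. A call is refused whole if a number of a shift passes 1 or a number of a turn 1, either way. A call with a gripper value outside its range is refused whole. The fingers move at their own pace and stop on an object; FORCE is the grip in N (left out, the last holds). Time passes only in rows, so rows that do not move let the fingers close. It gives the time, the measured TCP pose, the force, the opening and the grip force at its end, in the units of the state.
- env.state(): the state, without advancing time (a new reading comes with each control period).
- env.grab_frame(name): name is "scene" or "top" or "wrist"; returns the picture (420x560x3 uint8, red, green, blue); there is no depth.
- env.camera_model(name): a dict with "fx", "fy", "cx", "cy" (pixels), "camera_from_world" (4x4, takes a point from world to camera coordinates). Camera axes: x right, y up, looking along -z (the intrinsics and any distortion apply to the point x, -y, -z); pixel columns grow to the right and rows downward; lengths in mm; the calibration is good to about 2 mm. A picture is of the moment at which its call begins: read the wrist's pose just before it. camera_model takes no time and is no camera call; for the wrist camera it gives the pose at the moment of the call.
- env.job_done(): hands the job in; it is judged then, once.
The state is a dict: "time_s": time; "qpos": joint angles; "qvel": joint speeds; "effort": joint torques, N m; "ee_pos": TCP position; "ee_rot": TCP orientation; "force": force on the tool from outside, world axes, zero at the start; "torque": the same for the moment, N m; "gripper_width": finger opening in mm; "gripper_force": force on a finger pad.
Only numpy, scipy, OpenCV 4.12 (cv2) and the standard library are available. Lean on these libraries where they do the work, as an engineer would, in place of code of your own. Each camera call takes 0.05 s, during which the arm holds its last target. There are 200 camera calls.

## Task

Test both rotor shafts for bends, first the robot's left one (+y), then the right one: with light fingertip pressure on its bare middle (never pressing it onto the plate with more than 25 N), roll each one about half a turn along the steel plate and feel how far its bow lifts the fingertips: over 3 mm it is bent, else straight. Then lay every straight shaft in a groove of the wooden rack and every bent one flat in the red tray, without dropping them, let go, and leave the other things on the bench alone.

Things in the scene. Friction and masses are not known exactly. Their poses are not given: they have to be found in the camera images.
- plate: fixed dark grey steel plate, 220 (its x) x 270 (its y) x 24 mm, origin at the centre of its underside, z up. The shafts start on it, axes roughly along its x (within 0.07 rad), one about 20 mm to +y and one about 85 mm to -y of its centre. Each has room to roll 65 mm in +y if the +y one goes first; a shaft left alone stays put, but a bent one may roll back when let go
- plate_top (a point): centre of the plate's top face. Each shaft's bare part is bowed off the line through its bearings by 0 to 3.2 mm, hidden: up to 1.5 mm counts as straight, more as bent (from 1.3 to 1.9 mm either place is accepted). There may be 0, 1 or 2 bent ones. In half a turn the fingertips outrun the shaft by 19 mm, so touch down a little behind its top
- plate_stop (a point): middle of the top of the yellow stop bar on the plate's +y edge: 10 mm wide and high, inner face 125 mm from the plate's centre; another at -y. A bow hangs straight down at the start, so half a turn raises the top of the bare part by twice the bow (over 3 mm if bent, less if straight). Half a turn: the shaft travels 44 mm, fingertips on the bare part 63
- shaft_a: rotor shaft along its own x, 140 mm over brass end stubs. A dark bearing, 28 mm diameter, at each end (55 to 63 mm from the middle); between them 110 mm of bare bright shaft, 12 mm diameter. 0.16 to 0.25 kg (hidden). Origin midway on the line through the bearings, 14 mm above what they lie on; z up at the start, turns as it rolls. Straight or bent, not told. Starts on the left (+y)
- shaft_b: rotor shaft along its own x, 140 mm over brass end stubs. A dark bearing, 28 mm diameter, at each end (55 to 63 mm from the middle); between them 110 mm of bare bright shaft, 12 mm diameter. 0.16 to 0.25 kg (hidden). Origin midway on the line through the bearings, 14 mm above what they lie on; z up at the start, turns as it rolls. Straight or bent, not told. Starts on the right (-y)
- reject_tray: fixed red plastic open tray, 200 (x) x 160 (y) x 35 mm outside, walls and floor 5 mm, origin at the centre of its underside
- tray_floor (a point): centre of the tray's inner floor. Shafts lie along the tray's x, flat on the floor (shaft origin 14 mm above this point), side by side if two, e.g. 27 mm either side of the centre line
- rack: fixed wooden rack, board 180 (x) x 150 (y) x 12 mm, origin at the centre of its underside. Two rows (x = -60 and +60 mm) of three dark blocks (y = -48, 0, +48 mm; each 26 (x) x 10 (y) mm, 14 mm high) make two grooves along x, 38 mm wide. The 90 mm between the rows is free for fingers
- rack_groove1 (a point): on the board at the middle of the groove at y = +24 mm; a laid shaft's origin is 14 mm above it, along the rack's x
- rack_groove2 (a point): the same for the groove at y = -24 mm
- hammer: bystander: hammer lying on the bench beyond the plate, leave alone
- wrench: bystander: wrench lying on the near side, leave alone
- oil_bottle: bystander: green bottle, 60 mm wide, 170 mm tall, leave alone
- bolt_pot: bystander: dark steel bowl, 70 mm wide, 50 mm tall, leave alone
- pipe_elbow: bystander: black pipe elbow about 43 mm thick, beyond the plate, leave alone
- funnel: bystander: black funnel standing mouth down, 104 mm wide, 100 mm tall, leave alone
- screwdriver: bystander: screwdriver lying on the near side, leave alone
There are look-alikes about, which are no part of the job. What is shaped like the shaft_b but pink is not meant.

How it is judged (in metres and radians):
On the way, in this order (a step that is already met when the one before it is completed fails the run):
1. the left shaft (shaft_a) is rolled along the plate (20 degrees or more) under pressing fingertips (angle between shaft_a's own z axis and vertical above 0.35 rad and contact force between the fingers and shaft_a above 0.5 N and contact force between shaft_a and plate above 2.7 N), for 0.1 s.
2. then the right shaft (shaft_b) likewise (angle between shaft_b's own z axis and vertical above 0.35 rad and contact force between the fingers and shaft_b above 0.5 N and contact force between shaft_b and plate above 2.7 N), for 0.1 s.
At the end, for the whole second after the job is handed in: each bent shaft (bow over 1.5 mm) lies flat on the floor of the red tray and each straight one in a groove of the rack, down on the board, within 20 mm of centred lengthways and 0.15 rad of the groove, at rest and released; a bow of 1.3 to 1.9 mm may lie in either (((z of shaft_a_mid_c0 in the frame of shaft_a below -0.0013 m and x of shaft_a in the frame of reject_tray between -0.03 and 0.03 m and y of shaft_a in the frame of reject_tray between -0.062 and 0.062 m and z of shaft_a in the frame of reject_tray below 0.026 m) or (z of shaft_a_mid_c0 in the frame of shaft_a above -0.0019 m and x of shaft_a in the frame of rack between -0.02 and 0.02 m and y of shaft_a in the frame of rack between -0.036 and 0.036 m and z of shaft_a in the frame of rack below 0.031 m and angle between the x axis of shaft_a and the x axis of rack, either way round below 0.15 rad)) and linear speed of each of shaft_a, shaft_b below 0.02 m/s and ((z of shaft_b_mid_c0 in the frame of shaft_b below -0.0013 m and x of shaft_b in the frame of reject_tray between -0.03 and 0.03 m and y of shaft_b in the frame of reject_tray between -0.062 and 0.062 m and z of shaft_b in the frame of reject_tray below 0.026 m) or (z of shaft_b_mid_c0 in the frame of shaft_b above -0.0019 m and x of shaft_b in the frame of rack between -0.02 and 0.02 m and y of shaft_b in the frame of rack between -0.036 and 0.036 m and z of shaft_b in the frame of rack below 0.031 m and angle between the x axis of shaft_b and the x axis of rack, either way round below 0.15 rad))); the robot touches nothing.
It fails at once if shaft_a pressed on the plate with more than 25 N from above (not while gripping it) (contact force between shaft_a and plate above 25 N and height (world z) of the grasp point above 0.054 m).
It fails at once if shaft_a dropped or forced into the tray or rack (over 30 N) (contact force between shaft_a and reject_tray above 30 N or contact force between shaft_a and rack above 30 N).
It fails at once if shaft_b pressed on the plate with more than 25 N from above (not while gripping it) (contact force between shaft_b and plate above 25 N and height (world z) of the grasp point above 0.054 m).
It fails at once if shaft_b dropped or forced into the tray or rack (over 30 N) (contact force between shaft_b and reject_tray above 30 N or contact force between shaft_b and rack above 30 N).
It fails at once if a bystander pushed more than 30 mm (distance of any of hammer, wrench, oil_bottle, bolt_pot, pipe_elbow, funnel, screwdriver from where it was at the start of the episode above 0.03 m).
It also fails if it takes over 69 s, if anything falls off the work surface, if the arm or the gripper's body presses on something with over 40 N, if the wrist force passes 120 N, or if a joint passes its speed limit or range.

## Working session

There is one attempt and no reset: what is moved stays moved. The work goes in short steps, Python scripts to look and compute and a shell command to move; the robot and the scene stay as the last step left them, time stands still between calls to the robot, and variables do not carry over. Pictures are saved under pics/ and viewed, at most 12 in all, crops included, and the job is handed in when it is done.

```bash
ls; mkdir -p pics; python3 - <<'E'
from workcell import env
import cv2,numpy as np
s=env.state();print(s)
for n in("scene","top"):
    cv2.imwrite(f"pics/{n}0.png",env.grab_frame(n)[:,:,::-1])
    m=env.camera_model(n);print(n,{k:(np.round(v,3).tolist() if not isinstance(v,str) else v) for k,v in m.items()})
E
```

```text
pics
{'time_s': 0.0, 'qpos': array([-7.21924375e+01,  1.83519688e+01,  8.97062588e+01, -6.05355082e-04,
        7.20443436e+01, -1.14726081e+00]), 'qvel': array([ 0.05689683,  0.03351746, -0.00203648,  0.09968812, -0.05460328,
        0.0063598 ]), 'effort': array([ 2.63977759e-03, -4.12460375e+01, -2.31970865e+01,  7.29299197e-02,
        4.57563624e-02, -1.58644666e-04]), 'ee_pos': array([ 186.60241021, -543.34233679,  213.11800192]), 'ee_rot': array([-1.79897438e+02, -1.47827271e-03,  1.89550091e+01]), 'force': array([0.11705117, 0.10120641, 1.14265929]), 'torque': array([ 0.02048719, -0.01107892, -0.01554773]), 'gripper_force': 0.0, 'gripper_width': 90.9257636905357}
scene {'fx': 467.029, 'fy': 467.029, 'cx': 277.049, 'cy': 206.056, 'camera_from_world': [[-0.859, 0.513, -0.001, 428.032], [-0.4, -0.668, 0.628, 157.05], [0.321, 0.54, 0.778, -1501.91], [0.0, 0.0, 0.0, 1.0]]}
top {'fx': 379.779, 'fy': 379.779, 'cx': 273.94, 'cy': 207.643, 'camera_from_world': [[0.07, -0.998, -0.005, -28.906], [0.968, 0.067, 0.241, -532.132], [-0.24, -0.022, 0.97, -860.834], [0.0, 0.0, 0.0, 1.0]]}
```

View pics/scene0.png

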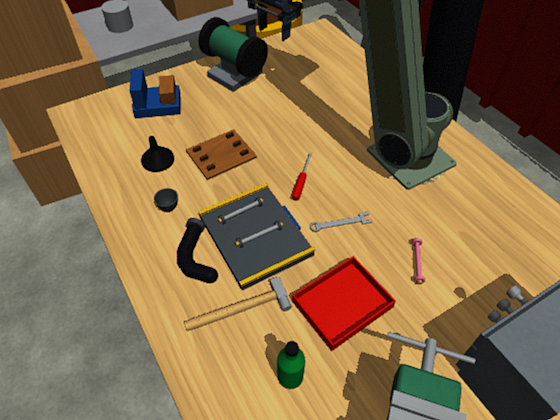

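View pics/top0.png

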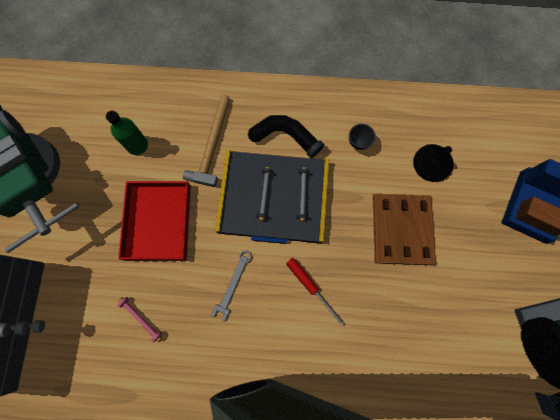

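The scene view shows the plate at (255,235) with its two shafts, the red tray at (343,300), the rack at (221,153) and a pink decoy at (418,260). In the top view (x up, y left) the tray is at (156,221), the shafts at (265,194) and (303,194), the yellow bars at x≈222 and 326, and the rack at (404,229).

```bash
cat > h.py <<'E'
from workcell import env
import cv2,numpy as np
def ray(m,u,v):
    T=np.array(m["camera_from_world"]);R=T[:3,:3];c=-R.T@T[:3,3]
    d=R.T@np.array([(u-m["cx"])/m["fx"],-(v-m["cy"])/m["fy"],-1.]);return c,d/np.linalg.norm(d)
def onz(m,p,z):
    c,d=ray(m,*p);return c+d*(z-c[2])/d[2]
def proj(m,P):
    T=np.array(m["camera_from_world"]);q=T[:3,:3]@np.array(P)+T[:3,3]
    return np.array([m["cx"]+m["fx"]*q[0]/-q[2],m["cy"]-m["fy"]*q[1]/-q[2]])
def tri(*mp):
    A=np.zeros((3,3));b=np.zeros(3);L=[]
    for m,p in mp:
        c,d=ray(m,*p);M=np.eye(3)-np.outer(d,d);A+=M;b+=M@c;L.append((c,d))
    X=np.linalg.solve(A,b);return X,max(np.linalg.norm(np.cross(X-c,d)) for c,d in L)
def mask(im,lo,hi):
    return cv2.inRange(cv2.cvtColor(im,cv2.COLOR_RGB2HSV),np.array(lo),np.array(hi))
def blobs(mk,amin=60):
    cs=cv2.findContours(mk,cv2.RETR_EXTERNAL,cv2.CHAIN_APPROX_NONE)[0]
    return [c for c in sorted(cs,key=cv2.contourArea,reverse=True) if cv2.contourArea(c)>amin]
def quad(c):
    h=cv2.convexHull(c)
    for e in np.arange(2,20,.5):
        q=cv2.approxPolyDP(h,e,True)
        if len(q)<=4:break
    return q[:,0].astype(float)
E
python3 - <<'E'
from h import *
ims={n:env.grab_frame(n) for n in("top","scene")};M={n:env.camera_model(n) for n in ims}
for n,im in ims.items():
    for name,lo,hi,z in(("red",(0,180,80),(6,255,255),35),("yellow",(22,180,100),(30,255,255),34),("rack",(3,80,40),(14,200,160),12)):
        for c in blobs(mask(im,lo,hi),50)[:4]:
            q=quad(c);w=np.array([onz(M[n],p,z) for p in q])
            print(n,name,cv2.contourArea(c),q.tolist(),np.round(w[:,:2]).tolist())
E
```

```text
top red 3673.5 [[187.0, 181.0], [183.0, 258.0], [119.0, 258.0], [126.0, 182.0]] [[595.0, 237.0], [399.0, 222.0], [388.0, 378.0], [582.0, 393.0]]
top red 330.0 [[290.0, 259.0], [317.0, 288.0], [312.0, 294.0], [287.0, 265.0]] [[414.0, -39.0], [350.0, -108.0], [335.0, -96.0], [399.0, -33.0]]
top yellow 231.5 [[327.0, 158.0], [323.0, 240.0], [319.0, 240.0], [324.0, 167.0]] [[683.0, -120.0], [467.0, -118.0], [466.0, -108.0], [658.0, -113.0]]
top yellow 231.0 [[228.0, 149.0], [219.0, 228.0], [215.0, 230.0]] [[690.0, 140.0], [479.0, 142.0], [473.0, 151.0]]
top rack 3988.5 [[375.0, 194.0], [431.0, 197.0], [434.0, 265.0], [375.0, 262.0]] [[601.0, -250.0], [603.0, -395.0], [427.0, -397.0], [424.0, -251.0]]
top rack 642.5 [[559.0, 229.0], [521.0, 204.0], [535.0, 197.0], [559.0, 208.0]] [[540.0, -716.0], [600.0, -626.0], [621.0, -663.0], [596.0, -722.0]]
scene red 4901.5 [[353.0, 256.0], [394.0, 302.0], [331.0, 350.0], [292.0, 295.0]] [[400.0, 225.0], [394.0, 383.0], [596.0, 403.0], [598.0, 239.0]]
scene red 174.5 [[305.0, 173.0], [299.0, 197.0], [292.0, 198.0], [300.0, 173.0]] [[347.0, -89.0], 
[... 209 characters left out ...]
 159.5 [[268.0, 185.0], [199.0, 213.0], [265.0, 183.0]] [[467.0, -105.0], [686.0, -114.0], [470.0, -117.0]]
scene yellow 113.0 [[282.0, 22.0], [281.0, 27.0], [256.0, 31.0], [256.0, 26.0]] [[-40.0, -862.0], [-16.0, -830.0], [87.0, -857.0], [69.0, -890.0]]
scene rack 1751.0 [[234.0, 130.0], [255.0, 155.0], [206.0, 178.0], [186.0, 149.0]] [[432.0, -394.0], [429.0, -254.0], [606.0, -245.0], [607.0, -393.0]]
scene rack 301.5 [[172.0, 75.0], [173.0, 101.0], [161.0, 102.0], [160.0, 76.0]] [[490.0, -786.0], [547.0, -641.0], [586.0, -658.0], [531.0, -804.0]]
scene rack 62.5 [[267.0, 13.0], [276.0, 16.0], [277.0, 20.0], [267.0, 23.0]] [[-42.0, -992.0], [-63.0, -950.0], [-50.0, -919.0], [-1.0, -921.0]]
```

```bash
python3 - <<'E'
from h import *
from scipy.spatial.transform import Rotation as Ro
s=env.state();m=env.camera_model("wrist");R=Ro.from_euler('xyz',s['ee_rot'],degrees=True).as_matrix()
T=np.array(m['camera_from_world']);c=-T[:3,:3].T@T[:3,3]
print(m['fx'],m['cx'],m['cy'],R.T@(c-s['ee_pos']),(T[:3,:3]@R).round(2).tolist(),R.round(2).tolist())
# displacement in tool frame to candidate
d=np.array([560,16,330])-s['ee_pos'];print(d,R.T@d)
E
```

```text
350.0997874069975 279.070043394293 214.36150866501325 [  69.37019136    0.39877188 -169.61757055] [[-0.0, 1.0, -0.0], [0.97, 0.0, 0.25], [0.25, 0.0, -0.97]] [[0.95, 0.32, -0.0], [0.32, -0.95, 0.0], [0.0, -0.0, -1.0]]
[373.33168579 559.54812951 116.52958217] [ 534.83875441 -408.06566984 -116.10218022]
```

```bash

python3 -m jog '{"jaw":[90,90,90,90,90,90,90,90,90,90],"slide":[[0.92,-0.67,0],[0.92,-0.67,0],[0.92,-0.67,0],[0.92,-0.67,0],[0.92,-0.67,0],[0.92,-0.67,0],[0.92,-0.67,0],[0.92,-0.67,0],[0.92,-0.67,0],[0.92,-0.67,0]],"spin":[0,0,0,0,0,0,0,0,0,0]}' 20
python3 -m jog '{"jaw":[0,0,0,0,0,0,0,0,0,0],"slide":[[0.92,-0.67,0],[0.92,-0.67,0],[0.92,-0.67,0],[0.92,-0.67,0],[0.92,-0.67,0],[0.92,-0.67,0],[0.92,-0.67,0],[0.92,-0.67,0],[0.92,-0.67,0],[0.92,-0.67,0]],"spin":[0,0,0,0,0,0,0,0,0,0]}' 20
python3 -m jog '{"jaw":[0,0,0,0],"slide":[[0,0,0],[0,0,0],[0,0,0],[0,0,0]],"spin":[0.8,0.8,0.77,0]}' 20
```

```text
time_s: 1.2
ee_pos: [383.0, -262.8, 213.9]
ee_rot: [180.0, 0.0, 18.9]
force: [1.0, -0.5, -0.6]
gripper_width: 90.0
gripper_force: 0.0
time_s: 2.2
ee_pos: [578.8, 16.9, 213.7]
ee_rot: [180.0, 0.0, 19.0]
force: [0.7, 0.4, 0.1]
gripper_width: 13.0
gripper_force: 0.0
time_s: 2.6
ee_pos: [578.1, 15.8, 213.7]
ee_rot: [180.0, 0.0, 0.0]
force: [0.5, 0.4, 0.8]
gripper_width: 0.2
gripper_force: 0.0
```

```bash
python3 - <<'E'
from h import *
s=env.state();m=env.camera_model("wrist");im=env.grab_frame("wrist");print(s['time_s'],s['ee_pos'],s['ee_rot'])
np.savez("w1.npz",im=im,T=m['camera_from_world']);cv2.imwrite("pics/w1.png",im[:,:,::-1])
E
```

```text
2.6 [578.13346775  15.79517241 213.656579  ] [1.79995888e+02 3.34139477e-02 1.95871728e-02]
```

View pics/w1.png

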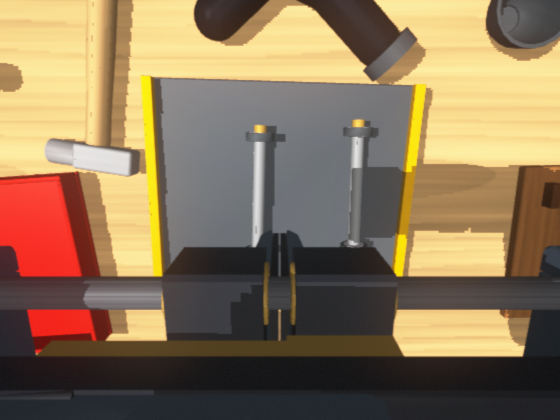

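The wrist view shows the plate between the yellow bars, the left shaft at column ~260 and the right at ~357; the gripper hides the near half, so I back off in x and take two views.

```bash
cat > shot.py <<'E'
import sys;from h import *
n=sys.argv[1];s=env.state();m=env.camera_model("wrist");im=env.grab_frame("wrist");print(n,s['time_s'],s['ee_pos'],s['ee_rot'])
np.savez(n+".npz",im=im,T=m['camera_from_world']);cv2.imwrite(f"pics/{n}.png",im[:,:,::-1])
E
python3 -m jog '{"jaw":[0,0,0,0,0],"slide":[[-1,0,0],[-1,0,0],[-1,0,0],[0,0,0],[0,0,0]],"spin":[0,0,0,0,0]}'
python3 shot.py w2
python3 -m jog '{"jaw":[0,0,0,0,0],"slide":[[-1,0.5,0],[-1,0.5,0],[-0.5,0.5,0],[0,0,0],[0,0,0]],"spin":[0,0,0,0,0]}'
python3 shot.py w3
```

```text
time_s: 3.15
ee_pos: [488.5, 15.6, 214.4]
ee_rot: [180.0, -0.1, 0.1]
force: [-0.2, -0.5, 0.8]
gripper_width: 0.8
gripper_force: 0.0
w2 3.15 [488.45274002  15.61603998 214.41396036] [ 1.79996528e+02 -9.55500126e-02  7.00530181e-02]
time_s: 3.7
ee_pos: [414.7, -29.4, 214.2]
ee_rot: [-180.0, -0.1, -0.0]
force: [0.1, 0.6, 0.7]
gripper_width: 0.6
gripper_force: 0.0
w3 3.7 [414.70648618 -29.42751514 214.24599321] [-1.79988779e+02 -1.01153072e-01 -4.12094863e-02]
```

View pics/w3.png

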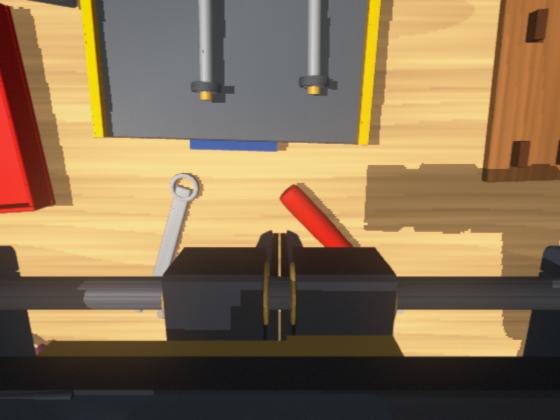

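In w3 the near brass stubs are at (206,96) and (314,90); w2 should hold both ends. I find the stubs by colour and triangulate them.

```bash
python3 - <<'E'
from h import *
V={}
m0=env.camera_model("wrist")
for n in("w1","w2","w3"):
    z=np.load(n+".npz");m=dict(m0);m["camera_from_world"]=z["T"];im=z["im"]
    V[n]=(m,im)
    for c in blobs(mask(im[:260],(14,150,90),(30,255,255)),25)[:12]:
        r=cv2.minAreaRect(c);a=np.mean([im[p[0][1],p[0][0]] for p in c],0)
        print(n,cv2.contourArea(c),np.round(r[0],1),np.round(r[1],1),np.round(onz(m,r[0],38)[:2]),a.round())
E
```

```text
w1 2477.0 [536.  212.5] [93. 46.] [ 562. -246.] [117.  77.  43.]
w1 2083.0 [409.3 171.5] [ 13.5 177.5] [ 603. -113.] [176. 137.  49.]
w1 2075.0 [151.6 167. ] [184.9  13.1] [608. 141.] [184. 158.  53.]
w1 50.0 [358. 123.] [ 6. 10.] [650. -60.] [221. 180.  84.]
w2 4485.0 [543.3 162.4] [ 42.1 170.7] [ 523. -245.] [136.  89.  49.]
w2 2687.5 [414.1 108.3] [ 14.4 219.5] [ 574. -113.] [183. 142.  52.]
w2 2491.0 [145.3 104.5] [210.   13.9] [577. 142.] [183. 156.  50.]
w2 50.5 [363.5  17.5] [ 5. 11.] [652. -60.] [219. 178.  84.]
w2 45.5 [258.   23.5] [ 5. 10.] [647.  34.] [219. 177.  84.]
w2 31.5 [357.  169.6] [10.3  4.7] [516. -62.] [180. 143.  70.]
w2 29.5 [255. 175.] [ 4. 10.] [510.  39.] [226. 187.  88.]
w3 11684.5 [521.5  90.5] [181.  75.] [ 516. -257.] [138.  90.  49.]
w3 1805.5 [93.3 68.3] [138.8  14.5] [536. 141.] [170. 141.  46.]
w3 1675.5 [368.1  71.9] [ 13.2 145.5] [ 532. -112.] [178. 138.  46.]
w3 62.0 [313.   89.5] [ 7. 10.] [517. -62.] [197. 155.  73.]
w3 54.5 [205.5  95.5] [7. 9.] [512.  39.] [196. 155.  74.]
```

View pics/w2.png

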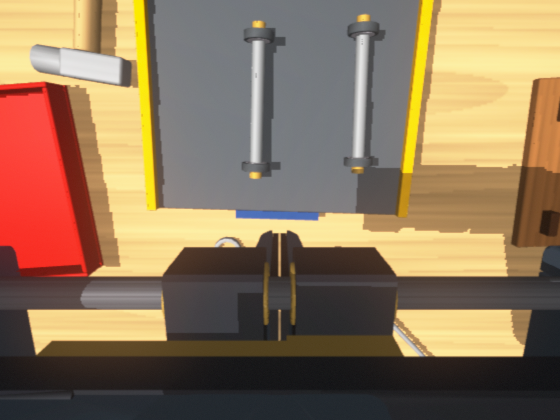

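```bash
python3 - <<'E'
from h import *
m0=env.camera_model("wrist");W={}
for n in("w1","w2","w3"):
    m=dict(m0);m["camera_from_world"]=np.load(n+".npz")["T"];W[n]=m
for nm,a in {"a_near":(("w2",(255,175)),("w3",(205.5,95.5))),"b_near":(("w2",(357,169.6)),("w3",(313,89.5))),"b_far":(("w1",(358,123)),("w2",(363.5,17.5))),"a_far":(("w1",(260,128.5)),("w2",(258,23.5)))}.items():
    print(nm,*tri(*[(W[k],p) for k,p in a]))
t,s=env.camera_model("top"),env.camera_model("scene")
Q={"tray":([[187,181],[183,258],[119,258],[126,182]],[[292,295],[353,256],[394,302],[331,350]]),
"rack":([[375,194],[431,197],[434,265],[375,262]],[[206,178],[186,149],[234,130],[255,155]])}
for k,(a,b) in Q.items():
    X=np.array([tri((t,p),(s,q))[0] for p,q in zip(a,b)]);print(k,X.round().tolist(),X.mean(0).round(1))
E
```

```text
a_near [511.22689376  38.62340612  42.30049621] 0.2704277422025396
b_near [516.45827342 -61.04609579  41.74800892] 0.19110175089289327
b_far [649.62721397 -58.33987069  45.37582559] 0.08720346242469697
a_far [644.6555818   33.55723271  45.99049327] 0.2622092236093417
tray [[597.0, 238.0, 31.0], [399.0, 223.0, 31.0], [389.0, 381.0, 26.0], [589.0, 399.0, 17.0]] [493.3 310.2  26.2]
rack [[603.0, -252.0, 3.0], [605.0, -398.0, 6.0], [428.0, -400.0, 5.0], [426.0, -254.0, 10.0]] [ 515.7 -326.1    6.3]
```

Shaft a lies at about (578, 36.5) with yaw −2° and shaft b at about (584, −60.5) with yaw +1°. I go above and 9 mm behind shaft a.

```bash

python3 -m jog '{"jaw":[0,0,0,0,0,0,0,0,0,0],"slide":[[0.91,-0.32,0],[0.91,-0.32,0],[0.91,-0.32,0],[0.91,-0.32,0],[0.91,-0.32,0],[0.91,-0.32,0.5],[0,0,1],[0,0,1],[0,0,1],[0,0,0.8]],"spin":[0,0,0,0,0,0.25,0,0,0,0]}' 20
python3 -m jog '{"jaw":[0,0,0,0,0,0],"slide":[[0,0,0.5],[0,0,0.2],[0,0,0.1],[0,0,0],[0,0,0],[0,0,0]],"spin":[0,0,0,0,0,0]}'; python3 shot.py w4
```

```text
time_s: 4.75
ee_pos: [577.7, 29.3, 82.4]
ee_rot: [-180.0, 0.1, -1.9]
force: [-0.5, 0.7, -0.3]
gripper_width: 0.4
gripper_force: 0.0
time_s: 5.35
ee_pos: [577.8, 28.3, 61.9]
ee_rot: [-180.0, -0.1, -2.0]
force: [0.4, -0.4, 0.3]
gripper_width: 0.6
gripper_force: 0.0
w4 5.35 [577.7908698   28.31017499  61.87705426] [-1.79996854e+02 -1.14943381e-01 -2.00481389e+00]
```

```bash

python3 -m jog '{"jaw":[0,0,0,0,0,0],"slide":[[0,0.03,0.2],[0,0,0.2],[0,0,0.1],[0,0,0],[0,0,0],[0,0,0]],"spin":[0,0,0,0,0,0]}'
python3 -m jog '{"jaw":[0,0,0],"slide":[[0,0,0.03],[0,0,0],[0,0,0]],"spin":[0,0,0]}'
python3 -m jog '{"jaw":[0,0,0],"slide":[[0,0,0.03],[0,0,0],[0,0,0]],"spin":[0,0,0]}'
python3 -m jog '{"jaw":[0,0,0],"slide":[[0,0,0.03],[0,0,0],[0,0,0]],"spin":[0,0,0]}'
```

```text
time_s: 6.0
ee_pos: [577.2, 27.3, 46.0]
ee_rot: [180.0, -0.0, -2.0]
force: [0.5, -0.5, -0.2]
gripper_width: 0.5
gripper_force: 0.0
time_s: 6.3
ee_pos: [577.1, 27.3, 45.1]
ee_rot: [180.0, -0.0, -2.0]
force: [0.7, -0.6, -0.0]
gripper_width: 0.4
gripper_force: 0.0
time_s: 6.6
ee_pos: [577.0, 27.3, 44.1]
ee_rot: [180.0, 0.0, -2.0]
force: [0.7, 0.1, -0.7]
gripper_width: 0.1
gripper_force: 0.0
time_s: 6.9
ee_pos: [577.0, 27.3, 43.2]
ee_rot: [180.0, 0.0, -2.0]
force: [-1.1, -0.0, 0.8]
gripper_width: 0.3
gripper_force: 0.0
```

```bash

python3 -m jog '{"jaw":[0,0,0],"slide":[[0,0,0.02],[0,0,0],[0,0,0]],"spin":[0,0,0]}'
python3 -m jog '{"jaw":[0,0,0],"slide":[[0,0,0.02],[0,0,0],[0,0,0]],"spin":[0,0,0]}'
```

```text
time_s: 7.2
ee_pos: [577.0, 27.3, 42.6]
ee_rot: [180.0, 0.0, -2.0]
force: [-0.5, 0.1, -0.2]
gripper_width: 0.5
gripper_force: 0.0
time_s: 7.5
ee_pos: [577.2, 27.3, 42.2]
ee_rot: [180.0, -0.0, -2.0]
force: [0.0, -0.0, 0.6]
gripper_width: 0.5
gripper_force: 0.5
```

```bash

python3 -m jog '{"jaw":[0,0,0],"slide":[[0,0,0.02],[0,0,0],[0,0,0]],"spin":[0,0,0]}'
python3 -m jog '{"jaw":[0,0,0],"slide":[[0,0,0.015],[0,0,0],[0,0,0]],"spin":[0,0,0]}'
```

```text
time_s: 7.8
ee_pos: [577.2, 27.2, 41.9]
ee_rot: [180.0, -0.0, -2.0]
force: [0.1, -0.9, 5.2]
gripper_width: 0.4
gripper_force: 2.3
time_s: 8.1
ee_pos: [577.2, 27.2, 41.8]
ee_rot: [180.0, -0.0, -2.0]
force: [-2.2, -1.8, 7.5]
gripper_width: 0.4
gripper_force: 3.4
```

```bash

python3 -m jog '{"jaw":[0,0,0,0],"slide":[[0,-0.07,0],[0,-0.07,0],[0,-0.06,0],[0,0,0]],"spin":[0,0,0,0]}'
python3 -m jog '{"jaw":[0,0,0,0],"slide":[[0,-0.07,0],[0,-0.07,0],[0,-0.06,0],[0,0,0]],"spin":[0,0,0,0]}'
```

```text
time_s: 8.5
ee_pos: [577.6, 33.2, 42.5]
ee_rot: [180.0, -0.1, -2.0]
force: [-2.4, -2.6, 11.8]
gripper_width: 0.3
gripper_force: 5.9
time_s: 8.9
ee_pos: [577.8, 39.4, 43.0]
ee_rot: [180.0, -0.1, -2.0]
force: [-3.5, -0.4, 14.9]
gripper_width: 0.2
gripper_force: 7.4
```

```bash

python3 -m jog '{"jaw":[0,0,0,0],"slide":[[0,-0.07,-0.03],[0,-0.07,-0.02],[0,-0.06,-0.02],[0,0,0]],"spin":[0,0,0,0]}'
python3 -m jog '{"jaw":[0,0,0,0],"slide":[[0,-0.07,-0.01],[0,-0.07,-0.01],[0,-0.06,-0.01],[0,0,0]],"spin":[0,0,0,0]}'
```

```text
time_s: 9.3
ee_pos: [577.9, 45.6, 43.5]
ee_rot: [-180.0, -0.0, -2.0]
force: [-1.2, 0.2, 5.9]
gripper_width: 0.4
gripper_force: 3.1
time_s: 9.7
ee_pos: [578.1, 51.6, 43.9]
ee_rot: [-180.0, -0.0, -2.0]
force: [0.2, 0.5, 3.0]
gripper_width: 0.3
gripper_force: 1.4
```

```bash

python3 -m jog '{"jaw":[0,0,0,0],"slide":[[0,-0.07,0.01],[0,-0.07,0.01],[0,-0.06,0],[0,0,0]],"spin":[0,0,0,0]}'
python3 -m jog '{"jaw":[0,0,0,0],"slide":[[0,-0.07,0],[0,-0.07,0],[0,-0.06,0],[0,0,0]],"spin":[0,0,0,0]}'
```

```text
time_s: 10.1
ee_pos: [578.4, 57.6, 44.0]
ee_rot: [-180.0, -0.0, -2.0]
force: [-0.5, -0.2, 6.1]
gripper_width: 0.4
gripper_force: 3.5
time_s: 10.5
ee_pos: [578.7, 63.6, 44.3]
ee_rot: [-180.0, -0.1, -2.0]
force: [-0.9, 0.6, 7.5]
gripper_width: 0.3
gripper_force: 4.2
```

```bash

python3 -m jog '{"jaw":[0,0,0,0],"slide":[[0,-0.07,0],[0,-0.07,0],[0,-0.06,0],[0,0,0]],"spin":[0,0,0,0]}'
python3 -m jog '{"jaw":[0,0,0,0],"slide":[[0,-0.07,0],[0,-0.07,0],[0,-0.06,0],[0,0,0]],"spin":[0,0,0,0]}'
python3 -m jog '{"jaw":[0,0,0,0],"slide":[[0,-0.07,0],[0,-0.07,0],[0,-0.06,0],[0,0,0]],"spin":[0,0,0,0]}'
python3 -m jog '{"jaw":[0,0,0,0],"slide":[[0,-0.07,0],[0,-0.07,0],[0,-0.06,0],[0,0,0]],"spin":[0,0,0,0]}'
```

```text
time_s: 10.9
ee_pos: [578.9, 69.6, 44.5]
ee_rot: [-180.0, -0.1, -2.0]
force: [-2.6, -0.7, 9.7]
gripper_width: 0.2
gripper_force: 4.8
time_s: 11.3
ee_pos: [579.1, 75.6, 44.7]
ee_rot: [-180.0, -0.1, -2.0]
force: [-2.3, 1.3, 10.7]
gripper_width: 0.2
gripper_force: 5.4
time_s: 11.7
ee_pos: [579.4, 81.8, 44.6]
ee_rot: [-180.0, -0.1, -2.0]
force: [-2.3, 0.9, 11.2]
gripper_width: 0.7
gripper_force: 5.2
time_s: 12.1
ee_pos: [579.6, 88.0, 44.2]
ee_rot: [-180.0, -0.1, -2.0]
force: [-0.5, 0.3, 8.0]
gripper_width: 0.5
gripper_force: 4.0
```

```bash

python3 -m jog '{"jaw":[0,0,0,0,0],"slide":[[0,0,-0.3],[0,0.15,0],[0,0.1,0],[0,0,0],[0,0,0]],"spin":[0,0,0,0,0]}'; python3 shot.py w5
python3 - <<'E'
from h import *
m=env.camera_model("wrist");im=np.load("w5.npz")["im"]
for c in blobs(mask(im[:230],(12,130,90),(30,255,255)),25)[:8]:
    r=cv2.minAreaRect(c);print(cv2.contourArea(c),np.round(r[0],1),np.round(r[1],1),np.round(onz(m,r[0],38),1))
E
```

```text
time_s: 12.6
ee_pos: [578.6, 79.5, 52.0]
ee_rot: [180.0, 0.1, -2.0]
force: [-0.5, 0.0, 0.2]
gripper_width: 0.3
gripper_force: 0.0
w5 12.6 [578.55398294  79.51488326  51.95072444] [ 1.79990626e+02  5.08839737e-02 -2.03815990e+00]
4466.5 [155.6 132.5] [195.7  25.3] [646.8 140.   38. ]
289.0 [547.  111.5] [13. 24.] [650.  -58.2  38. ]
250.0 [279.5 129. ] [12. 21.] [646.2  76.7  38. ]
```

View pics/w5.png

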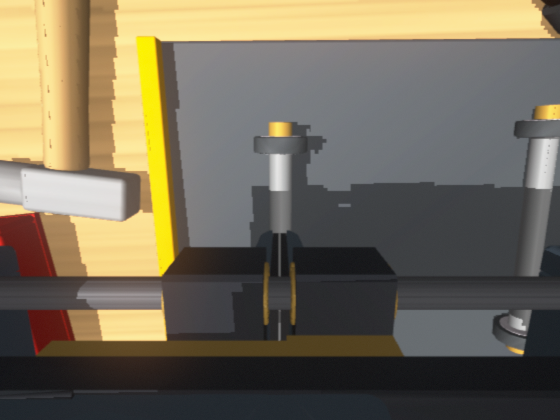

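Shaft a stayed put at (578, 79) and did not roll back. The lift peaked at 2.9 mm and was 2.4 mm between symmetric contacts, so a looks straight. Now shaft b.

```bash

python3 -m jog '{"jaw":[0,0,0,0,0,0,0,0,0,0],"slide":[[0,0,-0.7],[0.1,0.99,0],[0,0.99,0],[0,0.99,0],[0,0.99,0],[0,0.99,0],[0,0,0.5],[0,0,0.2],[0,0,0],[0,0,0]],"spin":[-0.375,0,0,0,0,0,0,0,0,0]}'
python3 -m jog '{"jaw":[0,0,0,0],"slide":[[0,0,0.13],[0,0,0.1],[0,0,0],[0,0,0]],"spin":[0,0,0,0]}'
```

```text
time_s: 13.65
ee_pos: [584.5, -68.0, 52.4]
ee_rot: [-180.0, 0.0, 1.0]
force: [-1.2, 0.7, 0.8]
gripper_width: 0.6
gripper_force: 0.0
time_s: 14.05
ee_pos: [584.5, -68.4, 45.5]
ee_rot: [180.0, -0.0, 1.0]
force: [-0.3, -0.2, -0.1]
gripper_width: 0.6
gripper_force: 0.0
```

```bash

python3 -m jog '{"jaw":[0,0,0],"slide":[[0,0.02,0.04],[0,0,0.03],[0,0,0]],"spin":[0,0,0]}'
python3 -m jog '{"jaw":[0,0,0],"slide":[[0,0,0.03],[0,0,0],[0,0,0]],"spin":[0,0,0]}'
python3 -m jog '{"jaw":[0,0,0],"slide":[[0,0,0.03],[0,0,0],[0,0,0]],"spin":[0,0,0]}'
```

```text
time_s: 14.35
ee_pos: [584.4, -69.3, 43.3]
ee_rot: [180.0, 0.0, 1.0]
force: [-0.3, 0.2, 0.5]
gripper_width: 0.3
gripper_force: 0.0
time_s: 14.65
ee_pos: [584.5, -69.4, 42.8]
ee_rot: [180.0, -0.0, 1.0]
force: [-0.9, -0.6, 3.4]
gripper_width: 0.1
gripper_force: 1.8
time_s: 14.95
ee_pos: [584.6, -69.5, 42.6]
ee_rot: [180.0, -0.0, 1.0]
force: [-2.3, -1.4, 8.1]
gripper_width: 0.6
gripper_force: 3.8
```

```bash

python3 -m jog '{"jaw":[0,0,0,0],"slide":[[0,-0.07,0],[0,-0.07,0],[0,-0.06,0],[0,0,0]],"spin":[0,0,0,0]}'
python3 -m jog '{"jaw":[0,0,0,0],"slide":[[0,-0.07,-0.01],[0,-0.07,-0.01],[0,-0.06,-0.01],[0,0,0]],"spin":[0,0,0,0]}'
python3 -m jog '{"jaw":[0,0,0,0],"slide":[[0,-0.07,0],[0,-0.07,0],[0,-0.06,0],[0,0,0]],"spin":[0,0,0,0]}'
```

```text
time_s: 15.35
ee_pos: [584.5, -63.4, 43.2]
ee_rot: [180.0, -0.1, 1.0]
force: [-3.6, -0.7, 11.2]
gripper_width: 0.5
gripper_force: 5.8
time_s: 15.75
ee_pos: [584.4, -57.1, 43.6]
ee_rot: [180.0, -0.0, 1.0]
force: [-2.4, 0.1, 9.0]
gripper_width: 0.7
gripper_force: 4.2
time_s: 16.15
ee_pos: [584.3, -51.0, 43.7]
ee_rot: [180.0, -0.0, 1.0]
force: [-3.1, 0.4, 8.5]
gripper_width: 0.5
gripper_force: 4.5
```

```bash

python3 -m jog '{"jaw":[0,0,0,0],"slide":[[0,-0.07,0],[0,-0.07,0],[0,-0.06,0],[0,0,0]],"spin":[0,0,0,0]}'
python3 -m jog '{"jaw":[0,0,0,0],"slide":[[0,-0.07,0],[0,-0.07,0],[0,-0.06,0],[0,0,0]],"spin":[0,0,0,0]}'
python3 -m jog '{"jaw":[0,0,0,0],"slide":[[0,-0.07,0],[0,-0.07,0],[0,-0.06,0],[0,0,0]],"spin":[0,0,0,0]}'
python3 -m jog '{"jaw":[0,0,0,0],"slide":[[0,-0.07,0],[0,-0.07,0],[0,-0.06,0],[0,0,0]],"spin":[0,0,0,0]}'
```

```text
time_s: 16.55
ee_pos: [584.2, -45.1, 43.8]
ee_rot: [180.0, -0.1, 1.0]
force: [-2.7, 0.1, 9.3]
gripper_width: 0.2
gripper_force: 4.8
time_s: 16.95
ee_pos: [584.2, -39.1, 43.9]
ee_rot: [180.0, -0.1, 1.0]
force: [-2.6, -0.3, 9.6]
gripper_width: 0.5
gripper_force: 5.1
time_s: 17.35
ee_pos: [584.1, -33.1, 44.1]
ee_rot: [180.0, -0.1, 1.0]
force: [-2.6, -0.2, 11.0]
gripper_width: 0.4
gripper_force: 5.5
time_s: 17.75
ee_pos: [584.0, -27.1, 44.2]
ee_rot: [180.0, -0.1, 1.0]
force: [-3.9, 0.2, 10.9]
gripper_width: 0.6
gripper_force: 5.8
```

```bash

python3 -m jog '{"jaw":[0,0,0,0],"slide":[[0,-0.07,0],[0,-0.07,0],[0,-0.06,0],[0,0,0]],"spin":[0,0,0,0]}'
python3 -m jog '{"jaw":[0,0,0,0],"slide":[[0,-0.07,0],[0,-0.07,0],[0,-0.06,0],[0,0,0]],"spin":[0,0,0,0]}'
python3 -m jog '{"jaw":[0,0,0,0],"slide":[[0,-0.07,0],[0,-0.07,0],[0,-0.06,0],[0,0,0]],"spin":[0,0,0,0]}'
```

```text
time_s: 18.15
ee_pos: [584.0, -21.1, 44.2]
ee_rot: [180.0, -0.1, 1.0]
force: [-2.8, -0.6, 11.4]
gripper_width: 0.4
gripper_force: 6.0
time_s: 18.55
ee_pos: [583.9, -14.8, 44.0]
ee_rot: [-180.0, -0.1, 1.0]
force: [-2.4, 1.1, 9.6]
gripper_width: 0.3
gripper_force: 5.2
time_s: 18.95
ee_pos: [583.8, -8.6, 43.4]
ee_rot: [-180.0, -0.1, 1.0]
force: [-1.6, 1.0, 7.0]
gripper_width: 0.5
gripper_force: 3.5
```

Both come out straight: the symmetric lift is about 2.4 mm for a (bow ~1.2) and about 0.8 mm for b (bow ~0.4), so both go to the rack. I lift off and locate b for the grasp.

```bash

python3 -m jog '{"jaw":[0,0,50,50,50,50],"slide":[[0,0,-0.5],[0,0.15,-0.3],[0,0.15,0],[0,0,0],[0,0,0],[0,0,0]],"spin":[0,0,0,0,0,0]}'; python3 shot.py w6
python3 - <<'E'
from h import *
m=env.camera_model("wrist");im=np.load("w6.npz")["im"]
for c in blobs(mask(im[:230],(12,130,90),(30,255,255)),25)[:8]:
    r=cv2.minAreaRect(c);print(cv2.contourArea(c),np.round(r[0],1),np.round(r[1],1),np.round(onz(m,r[0],38),1))
E
```

```text
time_s: 19.55
ee_pos: [583.1, -18.3, 65.8]
ee_rot: [-180.0, 0.1, 1.0]
force: [0.6, 0.5, -0.7]
gripper_width: 29.6
gripper_force: 0.0
w6 19.55 [583.14337341 -18.26952169  65.83730394] [-1.79996132e+02  6.81374572e-02  9.81721320e-01]
3967.0 [453.2 147.7] [ 29.3 168.8] [ 642.3 -114.2   38. ]
2873.0 [  3.5 138.3] [186.1  27.5] [643.2 134.5  38. ]
245.5 [109.  134.5] [13. 22.] [646.2  76.1  38. ]
207.5 [278.5 131.5] [11. 19.] [649.4 -17.1  38. ]
```

```bash

python3 -m jog '{"jaw":[50,50,50,50,0,0,0,0,0],"slide":[[0,0,0.5],[0,0,0.5],[0,0,0.25],[0,0,0.05],[0,0,0],[0,0,0],[0,0,0],[0,0,0],[0,0,0]],"spin":[0,0,0,0,0,0,0,0,0]}' 25
python3 -m jog '{"jaw":[0,0,0,0],"slide":[[0,0,-0.3],[0,0,-1],[0,0,-1],[0,0,0]],"spin":[0,0,0,0]}' 25
```

```text
time_s: 20.5
ee_pos: [583.8, -18.2, 27.8]
ee_rot: [180.0, -0.0, 1.0]
force: [-0.4, -0.1, 0.4]
gripper_width: 12.7
gripper_force: 0.0
time_s: 20.9
ee_pos: [586.7, -18.4, 101.0]
ee_rot: [180.0, -0.5, 1.0]
force: [0.3, 0.6, -1.8]
gripper_width: 11.0
gripper_force: 25.0
```

```bash

python3 -m jog '{"jaw":[0,0,0,0,0,0,0,0,0,0],"slide":[[-0.53,1,-0.5],[-0.53,1,-0.5],[-0.53,1,-0.5],[-0.53,1,-0.5],[-0.53,1,-0.5],[-0.53,1,-0.3],[-0.53,1,-0.3],[-0.53,1,-0.3],[-0.53,1,0],[-0.53,1,0]],"spin":[0,0,0,0,0,0,0,0,0,0]}'
python3 -m jog '{"jaw":[0,0,0],"slide":[[0,0,0],[0,0,0],[0,0,0]],"spin":[0,0,0]}'; python3 shot.py w7
```

```text
time_s: 21.9
ee_pos: [428.6, -321.8, 198.0]
ee_rot: [-180.0, 0.0, 1.0]
force: [1.1, 0.4, -2.3]
gripper_width: 11.2
gripper_force: 25.0
time_s: 22.2
ee_pos: [429.8, -320.0, 197.9]
ee_rot: [-179.9, 0.0, 1.0]
force: [-0.5, 0.0, -1.4]
gripper_width: 11.3
gripper_force: 25.0
w7 22.2 [ 429.80906024 -320.02414054  197.9283676 ] [-1.79934316e+02  4.15956586e-02  1.02158918e+00]
```

View pics/w7.png

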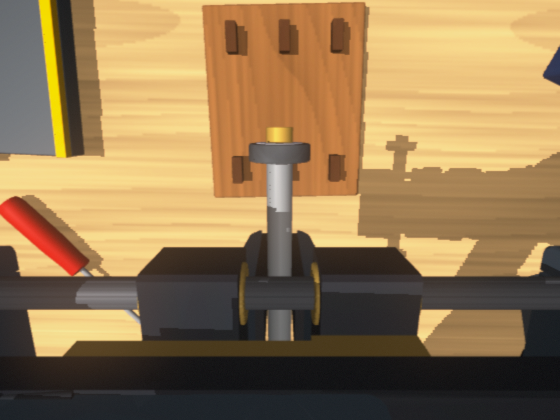

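```bash
cat > rk.py <<'E'
import sys
from h import *
n=sys.argv[1]
m=dict(env.camera_model("wrist"));z=np.load(n+".npz");m["camera_from_world"]=z["T"];im=z["im"]
mk=mask(im[:240],(4,90,40),(14,220,200));mk=cv2.morphologyEx(mk,cv2.MORPH_OPEN,np.ones((5,5)))
c=blobs(mk,3000)[0];q=quad(c);q=q[np.argsort(q[:,1])];q=np.array([*sorted(q[:2].tolist()),*sorted(q[2:].tolist())])
W=np.array([onz(m,p,12) for p in q]);print(q.tolist(),W.round(1).tolist(),"ctr",W.mean(0).round(1))
u=W[0]-W[2];v=W[1]-W[3];print("len",np.linalg.norm(u),np.linalg.norm(v),"yaw",np.degrees(np.arctan2(u[1],u[0])),np.degrees(np.arctan2(v[1],v[0])),"wid",np.linalg.norm(W[0]-W[1]),np.linalg.norm(W[2]-W[3]))
d=W[0]-W[1];e=W[2]-W[3];print("yaw by y-edges",np.degrees(np.arctan2(-d[0],d[1])),np.degrees(np.arctan2(-e[0],e[1])))
dark=cv2.inRange(cv2.cvtColor(im[:240],cv2.COLOR_RGB2GRAY),0,70)
for b in blobs(cv2.bitwise_and(dark,cv2.drawContours(np.zeros_like(mk),[cv2.convexHull(c)],-1,255,-1)),60)[:8]:
    r=cv2.boundingRect(b);print("block",r,onz(m,(r[0]+r[2]/2,r[1]+r[3]/2),22).round(1))
t=env.camera_model("top")
for p,o in zip(q,[[375,194],[431,197],[375,262],[434,265]]):print("tri",*tri((m,p),(t,o)))
s=env.state();print("stub",onz(m,(280,128),208+4)-s['ee_pos'])
E
python3 rk.py w7
```

```text
[[203.0, 6.0], [364.0, 3.0], [220.0, 196.0], [357.0, 192.0]] [[603.2, -247.9, 12.0], [608.1, -394.1, 12.0], [427.3, -259.0, 12.0], [433.9, -400.4, 12.0]] ctr [ 518.1 -325.4   12. ]
len 176.27363826731442 174.2784724773981 yaw 3.634813020948197 2.054410202882901 wid 146.35370531389975 141.50090184546963
yaw by y-edges 1.9288010541649887 2.7052282369907856
block (299, 143, 11, 19) [ 473.9 -344.1   22. ]
tri [ 600.39491862 -249.00392817   17.12566103] 1.2280018516570141
tri [ 603.21165844 -392.53931208   18.92402299] 2.6462637528055675
tri [ 425.15634126 -255.82987697   -2.89249328] 1.1552956945244952
tri [ 429.83924517 -405.54521032   -9.07829138] 0.3903222787011377
stub [68.17414288  0.37755134 13.92416949]
```

```bash
python3 - <<'E'
from h import *
m=dict(env.camera_model("wrist"));z=np.load("w7.npz");m["camera_from_world"]=z["T"];im=z["im"]
hsv=cv2.cvtColor(im,cv2.COLOR_RGB2HSV);print(hsv[37,232],hsv[37,255],hsv[168,238],hsv[168,335],hsv[100,340],hsv[45,236])
mk=((hsv[...,2]<115)&(hsv[...,0]<16)).astype(np.uint8)*255;mk[200:]=0;mk[:,:205]=0;mk[:,356:]=0
for b in blobs(cv2.morphologyEx(mk,cv2.MORPH_OPEN,np.ones((3,3))),60)[:9]:
    r=cv2.boundingRect(b);u=r[0]+r[2]/2
    print(r,"far-top",onz(m,(u,r[1]),26).round(1),"near-base",onz(m,(u,r[1]+r[3]),12).round(1))
E
```

```text
[ 12 162 113] [ 14 166 194] [ 12 154 116] [ 11 157 115] [ 13 166 193] [ 12 160  86]
(248, 143, 62, 38) far-top [ 482.8 -319.1   26. ] near-base [ 443.9 -319.8   12. ]
(279, 25, 17, 29) far-top [ 585.3 -324.9   26. ] near-base [ 564.1 -325.7   12. ]
(331, 23, 13, 30) far-top [ 587.6 -369.    26. ] near-base [ 565.8 -372.5   12. ]
(226, 22, 14, 32) far-top [ 586.9 -276.7   26. ] near-base [ 563.3 -274.6   12. ]
(239, 156, 7, 25) far-top [ 469.8 -284.1   26. ] near-base [ 443.3 -282.4   12. ]
(329, 160, 7, 20) far-top [ 467.5 -371.2   26. ] near-base [ 445.9 -374.5   12. ]
```

```bash

python3 -m jog '{"jaw":[0,0,0,0,0,0,0,0,0,0],"slide":[[0,0,0],[0.97,0.37,0],[0.97,0.37,0],[0.96,0.36,0],[0,0,1],[0,0,1],[0,0,1],[0,0,0.8],[0,0,0],[0,0,0]],"spin":[-0.15,0,0,0,0,0,0,0,0,0]}'; python3 shot.py w8
```

```text
time_s: 23.25
ee_pos: [518.6, -350.2, 84.8]
ee_rot: [180.0, -0.0, 2.3]
force: [0.8, -0.7, -1.2]
gripper_width: 11.1
gripper_force: 25.0
w8 23.25 [ 518.59432597 -350.21520635   84.82307053] [ 1.79993973e+02 -7.01703584e-03  2.26981049e+00]
```

View pics/w8.png

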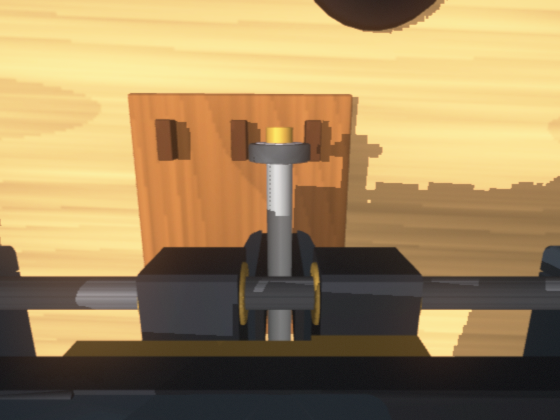

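The held bearing (column 279) is centred between the far blocks, whose inner edges are at 248 and 306. Now lowering.

```bash

python3 -m jog '{"jaw":[0,0,0,0,0,0,0,0],"slide":[[0,0,0.6],[0,0,0.6],[0,0,0.5],[0,0,0.3],[0,0,0.1],[0,0,0.07],[0,0,0],[0,0,0]],"spin":[0,0,0,0,0,0,0,0]}'
python3 -m jog '{"jaw":[0,0,0],"slide":[[0,0,0.03],[0,0,0.03],[0,0,0]],"spin":[0,0,0]}'
```

```text
time_s: 24.1
ee_pos: [518.5, -350.9, 20.2]
ee_rot: [179.9, -0.1, 2.2]
force: [-0.0, -0.6, -0.8]
gripper_width: 11.3
gripper_force: 25.0
time_s: 24.4
ee_pos: [517.9, -350.6, 17.6]
ee_rot: [180.0, 0.0, 2.2]
force: [0.4, -0.7, -1.3]
gripper_width: 11.5
gripper_force: 25.0
```

```bash

python3 -m jog '{"jaw":[0,0,0],"slide":[[0,0,0.03],[0,0,0],[0,0,0]],"spin":[0,0,0]}'
python3 -m jog '{"jaw":[0,0],"slide":[[0,0,0.02],[0,0,0]],"spin":[0,0]}'
python3 -m jog '{"jaw":[0,0],"slide":[[0,0,0.02],[0,0,0]],"spin":[0,0]}'
```

```text
time_s: 24.7
ee_pos: [518.0, -350.6, 16.7]
ee_rot: [180.0, 0.0, 2.2]
force: [-0.3, -0.1, -2.7]
gripper_width: 11.4
gripper_force: 25.0
time_s: 24.9
ee_pos: [517.9, -350.6, 16.0]
ee_rot: [180.0, 0.0, 2.2]
force: [-0.7, 0.4, -1.4]
gripper_width: 11.1
gripper_force: 25.0
time_s: 25.1
ee_pos: [518.1, -350.6, 15.9]
ee_rot: [180.0, -0.0, 2.2]
force: [-1.0, 0.8, 1.2]
gripper_width: 11.7
gripper_force: 25.0
```

```bash

python3 -m jog '{"jaw":[30,30,30,30,30,30,30,30],"slide":[[0,0,0],[0,0,0],[0,0,0],[0,0,0],[0,0,-0.5],[0,0,-1],[0,0,-1],[0,0,-1]],"spin":[0,0,0,0,0,0,0,0]}'
python3 -m jog '{"jaw":[30,30,30,30,30],"slide":[[-1,-0.5,-1],[-1,-0.5,-0.5],[-1,-0.5,0],[0,0,0],[0,0,0]],"spin":[0,0,0,0,0]}'; python3 shot.py w9
```

```text
time_s: 25.9
ee_pos: [517.9, -350.5, 121.5]
ee_rot: [-180.0, 0.0, 2.2]
force: [0.9, -0.4, 0.1]
gripper_width: 30.3
gripper_force: 0.0
time_s: 26.4
ee_pos: [426.3, -309.1, 166.0]
ee_rot: [179.9, -0.1, 2.2]
force: [0.0, 0.3, -0.2]
gripper_width: 29.8
gripper_force: 0.0
w9 26.4 [ 426.30953403 -309.13262639  166.00081512] [ 1.79946226e+02 -6.96209889e-02  2.17144315e+00]
```

View pics/w9.png

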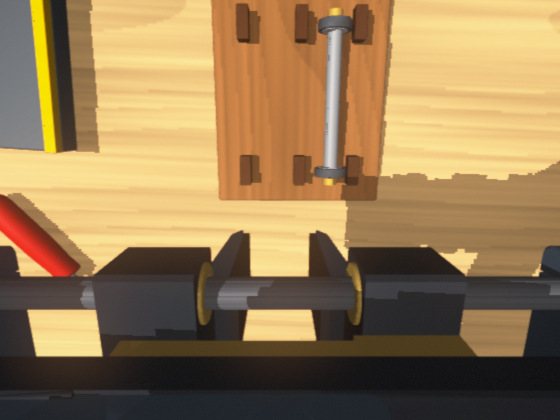

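Shaft b lies in groove 2, seated between its blocks at (335,100). Now for shaft a.

```bash

python3 -m jog '{"jaw":[50,50,50,50,50,50,50,50,50,50],"slide":[[0,0,0],[0.33,-0.94,0],[0.33,-0.94,0],[0.33,-0.94,0],[0.33,-0.94,0],[0.33,-0.94,0],[0.33,-0.94,0],[0.33,-0.94,0],[0.33,-0.94,0],[0.33,-0.94,0]],"spin":[0.52,0,0,0,0,0,0,0,0,0]}'
python3 -m jog '{"jaw":[50,50,50,50,50,50,50,50,50,50],"slide":[[0.33,-0.94,0],[0.33,-0.94,0],[0.33,-0.94,0],[0.33,-0.94,0],[0.33,-0.94,0],[0,0,1],[0,0,1],[0,0,0.9],[0,0,0],[0,0,0]],"spin":[0,0,0,0,0,0,0,0,0,0]}'; python3 shot.py w10
python3 - <<'E'
from h import *
m=env.camera_model("wrist");im=np.load("w10.npz")["im"]
for c in blobs(mask(im[:230],(12,130,90),(30,255,255)),25)[:8]:
    r=cv2.minAreaRect(c);print(cv2.contourArea(c),np.round(r[0],1),np.round(r[1],1),np.round(onz(m,r[0],38),1))
E
```

```text
time_s: 27.45
ee_pos: [525.9, -57.2, 165.0]
ee_rot: [180.0, -0.0, -1.9]
force: [-0.2, -0.3, -0.1]
gripper_width: 50.0
gripper_force: 0.0
time_s: 28.45
ee_pos: [579.4, 81.0, 78.2]
ee_rot: [180.0, 0.0, -2.0]
force: [0.4, 0.4, 0.9]
gripper_width: 50.0
gripper_force: 0.0
w10 28.45 [579.35678648  81.03498487  78.22131485] [ 1.79995167e+02  1.64988338e-02 -1.95509198e+00]
3526.0 [173.9 139. ] [181.9  21.5] [643.8 140.6  38. ]
200.5 [282.5 129.5] [11. 19.] [647.1  76.4  38. ]
```

View pics/w10.png

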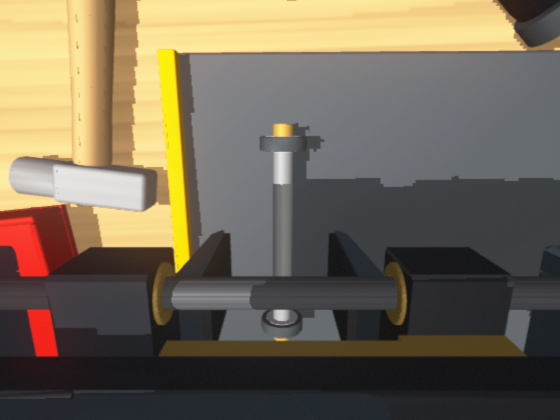

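Shaft a (column 282, stub at row 130) is between the open fingers, about 2 mm to the −y side. I correct for that, grasp and lift.

```bash

python3 -m jog '{"jaw":[50,50,50,50,0,0,0,0,0,0],"slide":[[-0.03,0.07,0.5],[0,0,0.6],[0,0,0.4],[0,0,0.18],[0,0,0],[0,0,0],[0,0,0],[0,0,0],[0,0,0],[0,0,0]],"spin":[0,0,0,0,0,0,0,0,0,0]}' 25
python3 -m jog '{"jaw":[0,0,0,0,0,0],"slide":[[0,0,-0.3],[0,0,-1],[0,0,-1],[0,0,-0.7],[0,0,0],[0,0,0]],"spin":[0,0,0,0,0,0]}'
```

```text
time_s: 29.5
ee_pos: [577.7, 78.7, 28.4]
ee_rot: [-180.0, -0.0, -2.0]
force: [0.5, -0.2, 1.0]
gripper_width: 11.5
gripper_force: 25.0
time_s: 30.1
ee_pos: [577.0, 78.6, 117.8]
ee_rot: [180.0, 0.0, -2.0]
force: [-1.0, -0.2, -1.6]
gripper_width: 11.2
gripper_force: 25.0
```

```bash

python3 -m jog '{"jaw":[0,0,0,0,0,0,0,0,0,0],"slide":[[0,0,0],[-0.19,0.97,0],[-0.19,0.97,0],[-0.19,0.97,0],[-0.19,0.97,0],[-0.19,0.97,0],[-0.19,0.97,0],[-0.19,0.97,0],[-0.19,0.97,0],[-0.19,0.97,0]],"spin":[-0.5,0,0,0,0,0,0,0,0,0]}'
python3 -m jog '{"jaw":[0,0,0,0,0,0,0,0],"slide":[[-0.19,0.97,0],[-0.19,0.97,0],[-0.19,0.97,0],[-0.19,0.97,0],[0,0,0.7],[0,0,0.4],[0,0,0],[0,0,0]],"spin":[0,0,0,0,0,0,0,0]}'; python3 shot.py w11
```

```text
time_s: 31.1
ee_pos: [533.9, -185.6, 116.0]
ee_rot: [-179.9, 0.2, 2.0]
force: [0.6, 0.3, -1.3]
gripper_width: 10.9
gripper_force: 25.0
time_s: 31.9
ee_pos: [516.5, -301.1, 84.2]
ee_rot: [-179.9, 0.1, 2.1]
force: [0.3, -0.9, -1.7]
gripper_width: 11.1
gripper_force: 25.0
w11 31.9 [ 516.47180815 -301.13119249   84.23225824] [-1.79929179e+02  1.02025978e-01  2.07849670e+00]
```

View pics/w11.png

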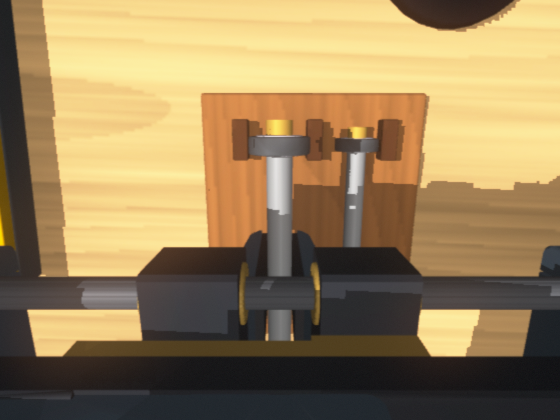

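Shaft a (column 279) is centred between the blocks at 250 and 306. Lowering.

```bash

python3 -m jog '{"jaw":[0,0,0,0,0,0,0,0],"slide":[[0,0,0.6],[0,0,0.6],[0,0,0.5],[0,0,0.3],[0,0,0.1],[0,0,0.05],[0,0,0],[0,0,0]],"spin":[0,0,0,0,0,0,0,0]}'
python3 -m jog '{"jaw":[0,0,0],"slide":[[0,0,0.03],[0,0,0],[0,0,0]],"spin":[0,0,0]}'
python3 -m jog '{"jaw":[0,0,0],"slide":[[0,0,0.03],[0,0,0],[0,0,0]],"spin":[0,0,0]}'
```

```text
time_s: 32.75
ee_pos: [517.3, -302.3, 21.4]
ee_rot: [179.9, -0.1, 2.0]
force: [-0.5, 0.0, -2.4]
gripper_width: 11.3
gripper_force: 25.0
time_s: 33.05
ee_pos: [516.8, -302.1, 19.9]
ee_rot: [180.0, -0.0, 2.0]
force: [-0.1, -0.6, -1.8]
gripper_width: 11.2
gripper_force: 25.0
time_s: 33.35
ee_pos: [516.8, -302.0, 18.7]
ee_rot: [180.0, 0.0, 2.0]
force: [0.4, -0.2, -1.1]
gripper_width: 11.6
gripper_force: 25.0
```

```bash

python3 -m jog '{"jaw":[0,0,0],"slide":[[0,0,0.03],[0,0,0.02],[0,0,0]],"spin":[0,0,0]}'
python3 -m jog '{"jaw":[0,0],"slide":[[0,0,0.02],[0,0,0]],"spin":[0,0]}'
python3 -m jog '{"jaw":[0,0],"slide":[[0,0,0.02],[0,0,0]],"spin":[0,0]}'
```

```text
time_s: 33.65
ee_pos: [516.7, -302.0, 17.2]
ee_rot: [-180.0, 0.0, 2.0]
force: [-0.2, 0.3, -1.3]
gripper_width: 11.2
gripper_force: 25.0
time_s: 33.85
ee_pos: [516.8, -302.0, 16.6]
ee_rot: [-180.0, 0.0, 2.0]
force: [0.2, 0.5, -2.4]
gripper_width: 11.2
gripper_force: 25.0
time_s: 34.05
ee_pos: [516.9, -302.0, 16.4]
ee_rot: [180.0, -0.0, 2.0]
force: [-0.7, 0.1, 0.9]
gripper_width: 11.3
gripper_force: 25.0
```

Contact made; release, rise and look.

```bash

python3 -m jog '{"jaw":[30,30,30,30,30,30,30,30],"slide":[[0,0,0],[0,0,0],[0,0,0],[0,0,0],[0,0,-0.5],[0,0,-1],[0,0,-1],[0,0,-1]],"spin":[0,0,0,0,0,0,0,0]}'
python3 -m jog '{"jaw":[30,30,30,30,30],"slide":[[-1,0.3,-1],[-1,0.3,-0.5],[-1,0.3,0],[0,0,0],[0,0,0]],"spin":[0,0,0,0,0]}'; python3 shot.py w12
```

```text
time_s: 34.85
ee_pos: [516.7, -301.9, 122.1]
ee_rot: [-180.0, 0.0, 2.0]
force: [0.9, 0.2, 0.8]
gripper_width: 29.9
gripper_force: 0.0
time_s: 35.35
ee_pos: [427.7, -332.3, 166.3]
ee_rot: [180.0, -0.0, 2.0]
force: [-0.7, -0.6, -0.7]
gripper_width: 30.0
gripper_force: 0.0
w12 35.35 [ 427.66601255 -332.33401444  166.30731923] [ 1.79987426e+02 -4.56658234e-02  1.95822285e+00]
```

View pics/w12.png

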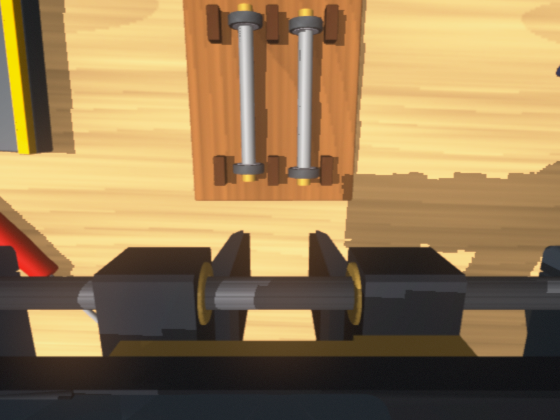

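Both shafts lie in the grooves (columns 246 and 305), released, with the arm clear.

```bash
python3 -c "
from workcell import env
print(env.job_done())"
```

```text
the job is handed in; nothing more can be done
None
```

I rolled both shafts and judged both straight, with a bow of about 1.2 mm for the left one and 0.4 mm for the right. Both now lie released in the rack grooves, and I handed the job in at about 35 s; the hand-in gave no verdict.

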